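Clamp the tin in the paint shaker

TASK

Clamp the tin in the blue paint shaker ready for shaking: slacken the brass lock ring by swinging its red-knobbed lever anticlockwise (seen from above), wind the three-armed capstan clockwise until the pressure plate meets the tin and then about half a turn more, and swing the lever back clockwise to its stop so that the ring is tight again. Leave the tin standing in its cradle and the other things on the bench where they are.

Things in the scene. Friction and masses are not known exactly. Their poses are not given: they have to be found in the camera images.
- lock_ring (a joint): Brass lock ring (52 mm across) with a lever, lying on the cross-head round the vertical spindle. Rad: 0 = tight, at its stop; grows anticlockwise seen from above as it is slackened, to a stop at 1.0. From 0 to 0.25 a toothed shoe in the cross-head holds the splined spindle (play up to 0.4 rad of the capstan), beyond 0.4 it is free. Stays where left; takes 3 to 6 N at the red ball.
- lock_knob (a point): Centre of the red ball, 25 mm across, ending the lock ring's lever (12 mm steel rod): 122 mm from the spindle axis, 263 mm above the bench. The rod leaves the hub at 236 mm, is 240 mm up at 78 mm from the axis, then climbs to the ball. Tight, it points 0.55 rad clockwise of the shaker's own -x (front, robot's side); slackening swings it across the front.
- capstan (a joint): Steel capstan handle on top of the clamp spindle: three level arms of 10 mm rod 120 degrees apart, each with a black end ball. Rad, growing clockwise seen from above; a full turn clockwise lowers spindle, capstan and plate by 12 mm. Starts between 0 and 2.6; the thread ends at 10.5. When free it takes 4 to 6 N at an arm and stays where it is left.
- capstan_hub (a point): Centre of the capstan's hub, on the spindle axis at the height of the middle of the arms (284 mm above the bench at capstan value 0, sinking 12 mm a turn). Hub 34 mm across, from 14 mm below to 16 mm above this point.
- capstan_ball (a point): Centre of the black ball (19 mm across) at the end of one of the three capstan arms, 56 mm from the spindle axis; the other two are 120 degrees to either side.
- pressure_plate (a joint): Compression of the spring above the pressure plate, in m: 0 while the plate hangs free; once the plate rests on the tin it grows by 12 mm a capstan turn. At half a turn past contact about 0.006. Spring 4 N/mm.
- plate_face (a point): Centre of the underside of the round pressure plate, 72 mm across and 10 mm thick, rubber below and steel above, hanging on a coil spring under the cross-head over the tin. Starts 3.5 to 8.5 mm above the tin.
- tin_lid (a point): Centre of the top of the steel tin to be clamped, level with its rim: white label, red stripe, 86 mm across, 95 mm tall. The tin is loose and stands in the rubber ring of the shaker's cradle, its top 147 mm above the bench.
- shaker: Bench paint shaker, fixed; origin on the bench under the spindle axis, z up, -x its front (towards the robot within 0.35 rad). Blue base from 110 mm left (+y) to 220 mm right of the axis, 200 mm deep; motor casing on the right, 142 mm high; columns 70 mm left and right of the axis with nuts up to 237 mm; cross-head 70 x 178 mm, its top 225 mm above the bench.
- spare_tin: Bystander: closed tin with a green stripe, 86 mm across, 95 mm tall, standing left of the shaker; origin under its centre.
- jar: Bystander: glass jar with red lid, 66 mm across, 85 mm tall; origin under its centre.
- thinner: Bystander: clear bottle with red cap, 60 mm across, 170 mm tall; origin under its centre.
- mug: Bystander: blue mug, 76 mm across, 90 mm tall; origin under its centre.
- cutter: Bystander: black and red cutter knife, 150 mm long, 16 mm high, lying in front of the shaker; origin under its centre.
- stir_knife: Bystander: palette knife 190 mm long lying on the motor casing of the shaker, 142 mm above the bench.
- tape: Bystander: roll of yellow tape, 100 mm across, 24 mm high; origin under its centre.
Not all that is in view belongs to the job. What is shaped like the part that bears tin_lid but purple or turquoise is not meant.

How it is judged:
By the outcome, as a careful person would: the job done as asked, in the order asked, and still so for the second after the job is handed in, with the robot touching nothing.
It also fails if it takes over 67 s, if anything falls off the work surface, if the arm or the gripper's body presses on something with over 40 N, if the wrist force passes 120 N, or if a joint passes its speed limit or range.

ROBOT

A 6-joint arm with a two-finger parallel gripper is mounted at the origin on the work surface. World frame = base frame: x ahead of the robot, y to its left, z up, the work surface at z = 0. Lengths are in m, angles in rad, forces in N, time in s.
With the tool pointing down it reaches from about 0.35 to 0.975 m from the base axis. Payload 4.9 kg.
Tool frame: the origin (TCP) lies at the very end of the fingers, on their centre line; the grasp point (between the pads) lies 19 mm behind it (manip.grasp_offset is the distance from the TCP to the grasp point, in m); z points along the fingers, y is the line along which they close (so a half turn about z gives the same grasp; the last joint's range is limited). The gripper opens to 85 mm and grips with 20 to 120 N. Pads are 22 mm wide; open, the fingers measure 114 mm over their backs; the gripper's body (76 mm by 85 mm) begins 54 mm behind the grasp point. The pads swing forward as they close: fully open they stand 13 mm farther back than shut.
Start: joints at [1.108, 0.053, 1.613, -0, 1.476, -0.119], TCP at [0.211, 0.588, 0.231] pointing down, gripper open.
Joint ranges: [-3.01, 3.01], [-1.01, 2.22], [0.06, 2.58], [-1.02, 4.17], [0.09, 2.62], [-3.14, 3.14]. Speed limits (rad/s): [2.57, 2.57, 3.14, 3.14, 3.14, 3.14].

INTERFACE

Orientations are given as a unit quaternion [w, x, y, z].
In Python, from plant import manip, eyes, job_done, models gives the robot as it stands.
- The arm moves only by the tool servo_tool, never from a script. Its argument "motion" is one flat list of numbers, 5 for each row, row after row: the opening, from -1 (shut) to 1 (fully open), then the shift along the tool's x, y, z normalised to -1 to 1, where 1 is 120 mm, then the turn about the tool's z normalised to -1 to 1, where 1 is 45 degrees. A call has 1 to 5 rows; each row is the pose to reach, as a shift and turn from the pose commanded when the call began, along the tool's axes at that moment; what a row does not reach only later rows make up. A row lasts 1/8 s, in which the tool goes at most 62.5 mm and 10.7 degrees, less where a joint would pass 70% of its speed; a pose out of reach is approached as far as the arm can. A call with a number of a shift or a turn outside -1 to 1 is refused whole. A call with a gripper value outside its range is refused whole. The fingers move at their own pace and stop on an object; the grip force is fixed at half the most. Time passes only in rows, so rows that repeat a pose let the fingers close. It gives the time, the measured TCP pose, the force, the opening and the grip force at its end, in the units of the state.
- manip.state(): the state, without advancing time (a new reading comes with each control period).
- eyes.grab_frame(name): name is "side" or "top" or "wrist"; returns (picture, depth): 400x640x3 uint8, red, green, blue; 400x640 float32, m along the optical axis (not along the pixel's ray), 0 where there is no reading.
- eyes.camera_params(name): a dict with "fov_y" (degrees; the focal length in pixels is half the picture's height over the tangent of half this angle, whatever the lens; pixels are square), "cx", "cy" (the principal point, pixels), "pose" (4x4, takes a point from camera to world coordinates); the wrist camera has in their place "T_tool_cam" (4x4, takes a point from camera to tool coordinates, whose origin is the TCP and whose axes are the flange's). Camera axes: x right, y up, looking along -z (the intrinsics and any distortion apply to the point x, -y, -z); pixel columns grow to the right and rows downward; lengths in m; the calibration is good to about 2 mm. A picture is of the moment at which its call begins: read the wrist's pose just before it. camera_params takes no time and is no camera call.
- job_done(): hands the job in; it is judged then, once.
Trained networks look in the newest picture that a camera, given by its name, has taken for a name from the list of things; names that differ only in an ending like _2 or _b are one class to them, and where a whole thing is asked for, a point or a joint stands for the part that bears it (a point fixed in the world has none). Each returns a list of dicts, best first, with "p" (0 to 1); they miss things now and then, are a little off and sometimes report something else, mostly with a low value. They report only what shows in the picture. A call takes as long as a camera call. They do not tell look-alikes from the thing itself.
- models.regions_of(camera, label): "mask" (400x640 bool, what is visible of it) and "pixel" ([column, row] in pixels, amid what is visible of it).
The state is a dict: "time": time; "joint_pos": joint angles; "joint_vel": joint speeds; "joint_efforts": joint torques, N m; "tool_pos": TCP position; "tool_rot": TCP orientation; "contact_force": force on the tool from outside, world axes, zero at the start; "ft_torque": the same for the moment, N m; "gripper_width": opening from 0.0 (shut) to 1.0 (fully open); "grasp_force": force on a finger pad.
Only numpy, scipy, OpenCV 4.12 (cv2) and the standard library are available. Lean on these libraries where they do the work, as an engineer would, in place of code of your own. Each camera call takes 0.05 s, during which the arm holds its last target. There are 200 camera calls.

## Working session

There is one attempt and no reset: what is moved stays moved. The work goes in short steps, Python scripts to look and compute and a tool call to move; the robot and the scene stay as the last step left them, time stands still between calls to the robot, and variables do not carry over. Pictures are saved under pics/ and viewed, at most 13 in all, crops included, and the job is handed in when it is done.

Besides the shell and the picture viewer there is one more tool, called after "Call:" as a command line: name --argument value ..., lists and objects as JSON in quotes. servo_tool: Moves the arm, as the interface text tells. Its arguments: {"type":"object","properties":{"motion":{"type":"array","items":{"type":"number","minimum":-1,"maximum":1}}},"required":["motion"]}

```bash
mkdir -p pics; ls
cat > h.py <<'E'
import numpy as np, cv2
from plant import manip, eyes, job_done, models
def w(cam,px,d=None,z=None):
    c=eyes.camera_params(cam); f=200/np.tan(np.radians(c["fov_y"])/2)
    P=np.array(c["pose"]); r=np.array([(px[0]-c["cx"])/f,-(px[1]-c["cy"])/f,-1.])
    o=P[:3,3]; v=P[:3,:3]@r
    if d is None: d=(z-o[2])/v[2]
    return o+v*d
def proj(cam,p):
    c=eyes.camera_params(cam); f=200/np.tan(np.radians(c["fov_y"])/2)
    P=np.array(c["pose"]); q=P[:3,:3].T@(np.array(p)-P[:3,3])
    return c["cx"]+f*q[0]/-q[2], c["cy"]-f*q[1]/-q[2]
def save(n,im): cv2.imwrite("pics/"+n,cv2.cvtColor(im,cv2.COLOR_RGB2BGR))
E
python3 - <<'E'
from h import *
for c in ("side","top"):
    p=eyes.camera_params(c); print(c,{k:v for k,v in p.items() if k!="pose"},np.round(p["pose"],3).tolist())
    im,d=eyes.grab_frame(c); save(c+".png",im); np.save(c+"_d.npy",d)
    for l in ("lock_knob","capstan_hub","capstan_ball","lock_ring","tin_lid","capstan"):
        for r in models.regions_of(c,l)[:4]:
            u,v=r["pixel"]; dd=np.median(d[r["mask"]]); print(c,l,round(r["p"],2),np.round([u,v]),r["mask"].sum(),np.round(w(c,(u,v),dd),3))
print(manip.state()["time"],manip.state()["tool_rot"],eyes.camera_params("wrist"))
E
```

```text
pics
side {'fov_y': 52.97491355981378, 'cx': 315.2316564291008, 'cy': 198.1002515481343} [[0.751, 0.492, -0.441, -0.047], [-0.66, 0.559, -0.502, -0.595], [-0.0, 0.668, 0.744, 1.029], [0.0, 0.0, 0.0, 1.0]]
side lock_knob 0.85 [293. 142.] 290 [0.514 0.145 0.247]
side lock_knob 0.67 [263. 210.] 338 [0.388 0.164 0.015]
side capstan_hub 0.69 [306. 134.] 321 [0.542 0.117 0.28 ]
side capstan_ball 0.54 [302. 132.] 251 [0.537 0.127 0.286]
side lock_ring 0.69 [294. 144.] 343 [0.513 0.141 0.242]
side tin_lid 0.78 [303. 183.] 409 [0.511 0.102 0.107]
side tin_lid 0.66 [260. 157.] 745 [0.502 0.327 0.072]
side tin_lid 0.57 [204. 203.] 931 [0.241 0.264 0.076]
side capstan 0.89 [306. 130.] 263 [0.546 0.123 0.291]
top {'fov_y': 43.3187842891415, 'cx': 326.1502888114347, 'cy': 193.87321481003366} [[-0.015, 0.983, -0.184, 0.218], [-1.0, -0.015, -0.001, -0.014], [-0.004, 0.184, 0.983, 1.466], [0.0, 0.0, 0.0, 1.0]]
top lock_knob 0.74 [257. 172.] 417 [0.507 0.16  0.243]
top lock_knob 0.29 [457. 129.] 670 [ 0.654 -0.382  0.107]
top capstan_hub 0.98 [272. 154.] 460 [0.541 0.117 0.287]
top capstan_ball 0.88 [270. 149.] 503 [0.552 0.122 0.288]
top lock_ring 0.61 [257. 168.] 457 [0.515 0.16  0.245]
top tin_lid 0.82 [277. 185.] 261 [0.498 0.122 0.121]
top tin_lid 0.73 [224. 281.] 993 [0.241 0.266 0.091]
top tin_lid 0.59 [198. 190.] 996 [0.493 0.345 0.09 ]
top capstan 0.64 [274. 154.] 473 [0.539 0.114 0.286]
0.7 [-1.57649434e-06  1.71040491e-01  9.85264000e-01  9.40816361e-06] {'fov_y': 62.788673855340484, 'cx': 323.55486886690375, 'cy': 199.16640770839058, 'T_tool_cam': array([[ 7.83411334e-04,  9.46200690e-01,  3.23579419e-01,
         8.32030303e-02],
       [ 9.99997909e-01, -1.30013197e-04, -2.04089346e-03,
         1.05968410e-03],
       [-1.88902520e-03,  3.23580341e-01, -9.46198813e-01,
        -1.41833095e-01],
       [ 0.00000000e+00,  0.00000000e+00,  0.00000000e+00,
         1.00000000e+00]])}
```

Run:
```python
import cv2,numpy as np
t=cv2.imread("pics/top.png")[90:250,170:370]; s=cv2.imread("pics/side.png")[60:260,210:410]
a=cv2.resize(t,(800,640),interpolation=cv2.INTER_CUBIC)[:600]; cv2.imwrite("pics/topc.png",a[:600])
cv2.imwrite("pics/sidec.png",cv2.resize(s,(600,600),interpolation=cv2.INTER_CUBIC))
```

```text
(no output)
```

View pics/topc.png

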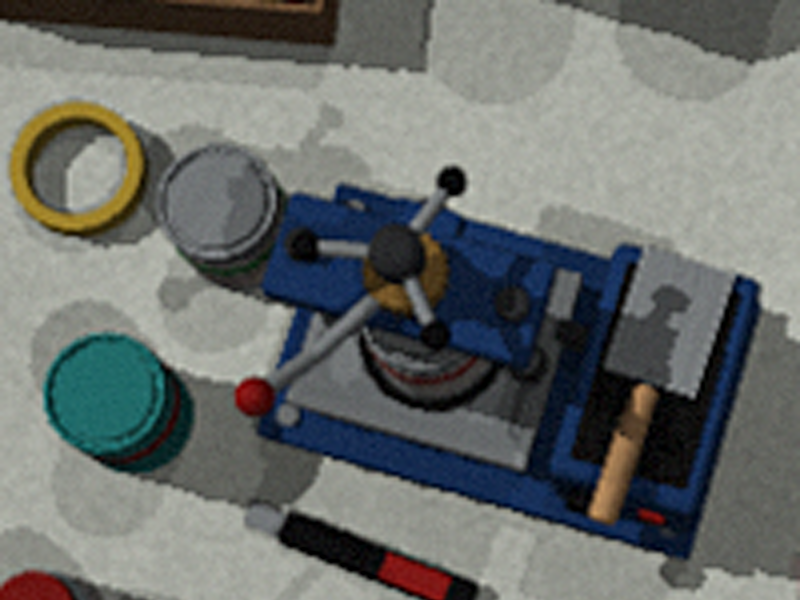

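View pics/sidec.png

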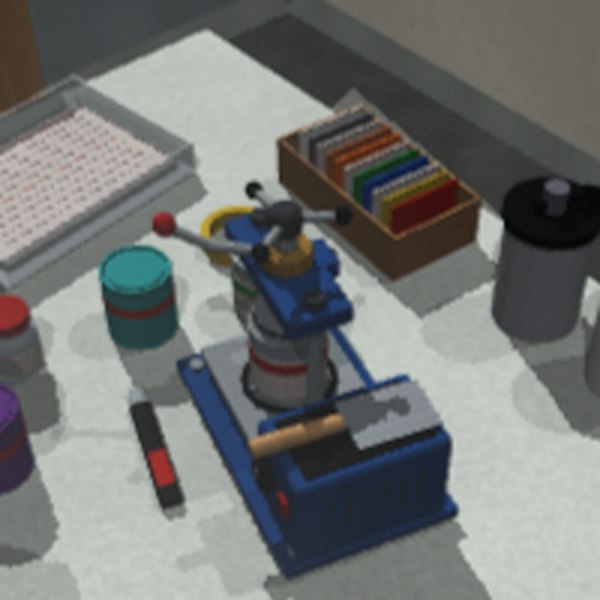

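View pics/top.png

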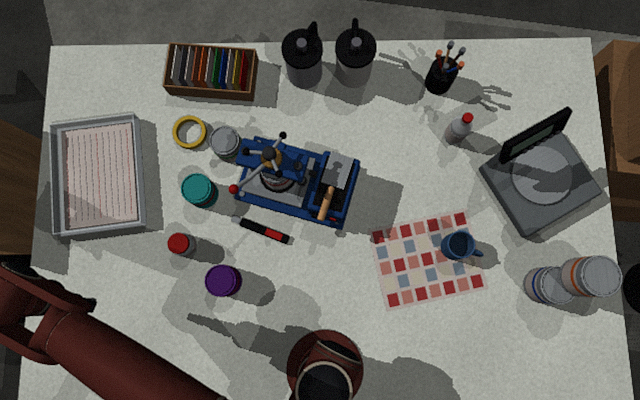

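```bash
cat >> h.py <<'E'
def tri(ps,px):
    A=[];b=[]
    for c,p in zip(ps,px):
        o=w(c,p,0); v=w(c,p,1)-o; v/=np.linalg.norm(v); M=np.eye(3)-np.outer(v,v); A.append(M); b.append(M@o)
    x=np.linalg.lstsq(np.vstack(A),np.hstack(b),rcond=None)[0]
    return x,[np.linalg.norm(M@x-bb)*1000 for M,bb in zip(A,b)]
def red(im,c,r=14):
    x0,y0=int(c[0]-r),int(c[1]-r); s=im[y0:y0+2*r,x0:x0+2*r].astype(int)
    m=(s[...,0]>2*s[...,1]+20)&(s[...,0]>2*s[...,2]+20); ys,xs=np.nonzero(m); return xs.mean()+x0,ys.mean()+y0,m.sum()
def motion(p,yaw=None):
    "shift in tool axes/0.12 from current measured to world p"
    from scipy.spatial.transform import Rotation as R
    s=manip.state(); q=s["tool_rot"]; M=R.from_quat([q[1],q[2],q[3],q[0]]).as_matrix()
    return M.T@(np.array(p)-s["tool_pos"])/0.12
E
python3 - <<'E'
from h import *
T=cv2.imread("pics/top.png")[...,::-1];S=cv2.imread("pics/side.png")[...,::-1]
kt=red(T,(233.5,189));ks=red(S,(264.7,134.7)); print(kt,ks)
k,e=tri(("top","side"),(kt[:2],ks[:2])); print("knob",k,e)
h,e=tri(("top","side"),((269.3,152.5),(302.3,132.7))); print("hub",h,e)
v=k[:2]-h[:2]; print("r",np.hypot(*v),"ang",np.arctan2(v[1],v[0]))
for z in (0.284,0.280,0.276):
  hh=w("top",(269.3,152.5),z=z+0.012)
  for b in ((452,181),(302,245),(434,333)):
    p=w("top",(170+b[0]/4,90+b[1]/4),z=z); u=p-hh; print(z,p.round(3),hh.round(3),np.hypot(u[0],u[1]).round(4),np.degrees(np.arctan2(u[1],u[0])).round(1))
E
```

```text
(np.float64(233.0), np.float64(188.88059701492537), np.int64(67)) (np.float64(263.84615384615387), np.float64(132.30769230769232), np.int64(13))
knob [0.45832756 0.21235618 0.27375102] [np.float64(0.6785798494038885), np.float64(0.67857984940348)]
hub [0.54136461 0.1265611  0.28147257] [np.float64(4.091910541968203), np.float64(4.091910541967611)]
r 0.11939827376409176 ang 2.3398600503489404
0.284 [0.587 0.091 0.284] [0.541 0.123 0.296] 0.0562 -34.5
0.284 [0.548 0.182 0.284] [0.541 0.123 0.296] 0.0597 82.9
0.284 [0.492 0.102 0.284] [0.541 0.123 0.296] 0.0531 -156.6
0.28 [0.589 0.091 0.28 ] [0.542 0.123 0.292] 0.0564 -34.5
0.28 [0.55  0.183 0.28 ] [0.542 0.123 0.292] 0.0599 82.9
0.28 [0.493 0.102 0.28 ] [0.542 0.123 0.292] 0.0532 -156.6
0.276 [0.59  0.092 0.276] [0.543 0.124 0.288] 0.0566 -34.5
0.276 [0.551 0.183 0.276] [0.543 0.124 0.288] 0.0601 82.9
0.276 [0.494 0.103 0.276] [0.543 0.124 0.288] 0.0534 -156.6
```

Call:
servo_tool --motion '[0, -0.4, -0.3, -0.5, 0, 0, -0.8, -0.6, -0.9, 0, 0, -1, -0.75, -0.9, 0]'

```text
time: 1.08
tool_pos: [0.294, 0.4628, 0.3422]
tool_rot: [0.001, 0.17, 0.985, 0.002]
contact_force: [1.3, -0.8, 0.1]
gripper_width: 0.5
grasp_force: 0.0
```

Call:
servo_tool --motion '[0, -0.5, -0.4, 0, 0, 0, -1, -0.75, 0, 0, 0, -1, -0.75, 0, 0]'

```text
time: 1.45
tool_pos: [0.3773, 0.3357, 0.3397]
tool_rot: [0.001, 0.173, 0.985, 0.0]
contact_force: [-0.2, 0.6, -0.4]
gripper_width: 0.5
grasp_force: 0.0
```

```bash
cat >> h.py <<'E'
def grabw():
    from scipy.spatial.transform import Rotation as R
    s=manip.state(); im,d=eyes.grab_frame("wrist"); c=eyes.camera_params("wrist")
    q=s["tool_rot"]; T=np.eye(4); T[:3,:3]=R.from_quat([q[1],q[2],q[3],q[0]]).as_matrix(); T[:3,3]=s["tool_pos"]
    P=T@c["T_tool_cam"]; return im,d,P,c,s
def ww(P,c,px,d=None,z=None):
    f=200/np.tan(np.radians(c["fov_y"])/2); o=P[:3,3]; v=P[:3,:3]@np.array([(px[0]-c["cx"])/f,-(px[1]-c["cy"])/f,-1.])
    if d is None: d=(z-o[2])/v[2]
    return o+v*d
E
python3 - <<'E'
from h import *
im,d,P,c,s=grabw(); save("w1.png",im)
print(s["time"],s["tool_pos"],s["tool_rot"],s["joint_pos"],s["gripper_width"])
for l in ("lock_knob","capstan_hub","capstan_ball","capstan"):
    for r in models.regions_of("wrist",l)[:3]:
        u,v=r["pixel"]; dd=np.median(d[r["mask"]]); print(l,round(r["p"],2),np.round([u,v]),r["mask"].sum(),np.round(ww(P,c,(u,v),dd),3))
E
```

```text
1.45 [0.37725427 0.33574106 0.33967404] [5.20722594e-04 1.72643082e-01 9.84984298e-01 1.68622551e-04] [ 5.80041878e-01 -2.78964243e-01  1.74069163e+00 -4.69392258e-04
  1.67887502e+00 -6.43780429e-01] 0.4995720038347056
lock_knob 0.8 [200. 394.] 275 [0.524 0.158 0.242]
```

View pics/w1.png

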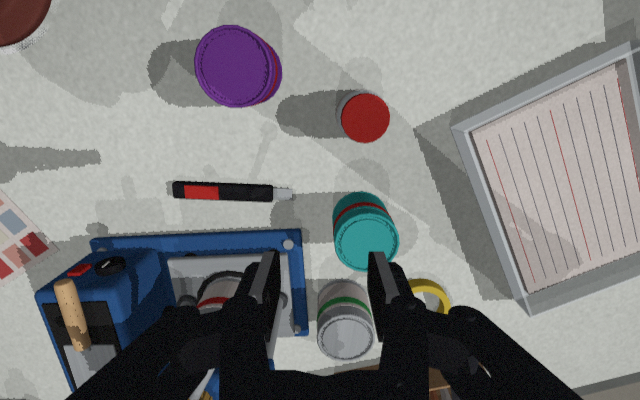

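Call:
servo_tool --motion '[0, -0.5, -0.36, 0, 0, 0, -0.99, -0.72, 0, 0, 0, -0.99, -0.72, 0, 0, 0, -0.99, -0.72, 0.4, 0, 0, -0.99, -0.72, 0.78, 0]'

```text
time: 2.33
tool_pos: [0.4587, 0.2178, 0.245]
tool_rot: [0.001, 0.17, 0.985, 0.001]
contact_force: [0.0, 0.7, -0.1]
gripper_width: 0.501
grasp_force: 0.0
```

Call:
servo_tool --motion '[-0.15, 0, 0, 0, 0, -0.15, 0, 0, 0, 0]'

```text
time: 2.58
tool_pos: [0.4591, 0.2178, 0.2477]
tool_rot: [0.001, 0.17, 0.985, 0.001]
contact_force: [-0.0, -0.4, 1.0]
gripper_width: 0.425
grasp_force: 0.0
```

Run:
```python
from h import *
s=manip.state(); print(s["tool_pos"],s["contact_force"])
im,d=eyes.grab_frame("side"); a=im[60:210,200:400]; im2,d=eyes.grab_frame("top"); b=im2[100:250,170:370]
save("c2.png",cv2.resize(np.vstack([a,b]),(800,1200),interpolation=cv2.INTER_CUBIC)[::2,::2] if 0 else cv2.resize(np.hstack([a,b]),(800,300)))
A=np.array([.543,.1245]); 
from scipy.spatial.transform import Rotation as R
q=s["tool_rot"]; M=R.from_quat([q[1],q[2],q[3],q[0]]).as_matrix()
p0=s["tool_pos"]; 
for t in np.arange(0,1.01,.1):
    a=np.radians(132.5)+t; p=np.array([*(A+.122*np.array([np.cos(a),np.sin(a)])),p0[2]]); print(round(t,1),p.round(3),(M.T@(p-p0)/.12).round(3))
```

```text
[0.45911779 0.21777786 0.24766364] [-3.94982625e-04 -3.50822988e-01  9.70046553e-01]
0.0 [0.461 0.214 0.248] [-0.021 -0.022  0.   ]
0.1 [0.452 0.206 0.248] [ 0.022 -0.114 -0.   ]
0.2 [0.444 0.196 0.248] [ 0.056 -0.21  -0.   ]
0.3 [0.438 0.186 0.248] [ 0.08  -0.309 -0.001]
0.4 [0.432 0.175 0.248] [ 0.093 -0.41  -0.001]
0.5 [0.428 0.164 0.248] [ 0.097 -0.511 -0.001]
0.6 [0.424 0.152 0.248] [ 0.091 -0.613 -0.001]
0.7 [0.422 0.14  0.248] [ 0.074 -0.713 -0.001]
0.8 [0.421 0.128 0.248] [ 0.048 -0.811 -0.001]
0.9 [0.421 0.116 0.248] [ 0.012 -0.906 -0.001]
1.0 [0.423 0.104 0.248] [-0.034 -0.997 -0.001]
```

View pics/c2.png

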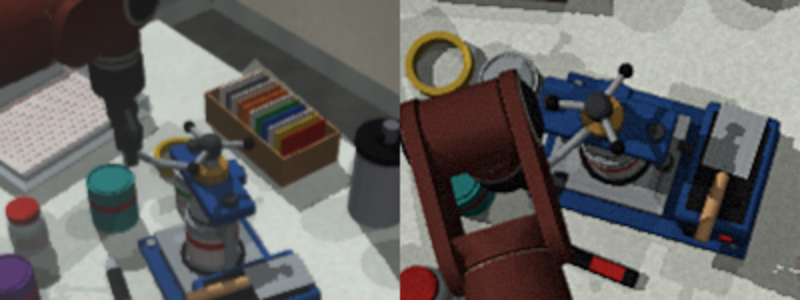

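Call:
servo_tool --motion '[-0.15, 0.02, -0.11, 0, 0, -0.15, 0.06, -0.21, 0, 0, -0.15, 0.08, -0.31, 0, 0, -0.15, 0.09, -0.41, 0, 0, -0.15, 0.1, -0.51, 0, 0]'

```text
time: 3.3
tool_pos: [0.4265, 0.163, 0.2468]
tool_rot: [0.001, 0.171, 0.985, 0.001]
contact_force: [-0.7, 3.5, 1.6]
gripper_width: 0.427
grasp_force: 1.7
```

Call:
servo_tool --motion '[-0.15, -0.01, -0.1, 0, 0, -0.15, -0.02, -0.2, 0, 0, -0.15, -0.05, -0.3, 0, 0, -0.15, -0.08, -0.39, 0, 0, -0.15, -0.08, -0.39, 0, 0]'

```text
time: 3.92
tool_pos: [0.4201, 0.1144, 0.2454]
tool_rot: [0.0, 0.172, 0.985, -0.001]
contact_force: [0.2, 0.4, 0.1]
gripper_width: 0.426
grasp_force: 0.0
```

Call:
servo_tool --motion '[0, 0, 0, -0.5, -0.23, 0.3, 0, 0, -0.85, -0.46, 0.5, -0.4, 0.18, -0.85, -0.7, 0.5, -0.8, 0.36, -0.85, -0.93, 0.5, -0.93, 0.43, -0.85, -1]'

```text
time: 4.55
tool_pos: [0.5445, 0.1262, 0.3462]
tool_rot: [-0.001, -0.22, 0.976, -0.001]
contact_force: [0.7, -0.8, -0.3]
gripper_width: 0.753
grasp_force: 0.0
```

Call:
servo_tool --motion '[0.5, 0, 0, 0, -0.23, 0.5, 0, 0, 0, -0.46, 0.5, 0, 0, 0, -0.7, 0.5, 0, 0, 0, -0.93, 0.5, 0, 0, 0, -1]'

```text
time: 5.18
tool_pos: [0.5427, 0.1263, 0.3472]
tool_rot: [-0.001, -0.577, 0.817, -0.001]
contact_force: [0.6, 0.2, -0.6]
gripper_width: 0.748
grasp_force: 0.0
```

Call:
servo_tool --motion '[0.5, 0, 0, 0, -0.23, 0.5, 0, 0, 0, -0.35, 0.5, 0, 0, 0, -0.35]'

```text
time: 5.55
tool_pos: [0.5426, 0.1265, 0.3473]
tool_rot: [-0.001, -0.682, 0.732, -0.0]
contact_force: [0.1, 0.1, 0.4]
gripper_width: 0.753
grasp_force: 0.0
```

Run:
```python
from h import *
im,d,P,c,s=grabw(); save("w2.png",im); np.savez("w2.npz",d=d,P=P)
print(s["time"],s["tool_pos"],s["tool_rot"],s["joint_pos"],s["gripper_width"])
for l in ("lock_knob","capstan_hub","capstan_ball"):
    for r in models.regions_of("wrist",l)[:3]:
        u,v=r["pixel"]; dd=np.median(d[r["mask"]]); print(l,round(r["p"],2),np.round([u,v]),r["mask"].sum(),np.round(ww(P,c,(u,v),dd),3))
```

```text
5.55 [0.54258156 0.1264585  0.347286  ] [-5.49690459e-04 -6.81795877e-01  7.31542208e-01 -2.79211573e-04] [ 9.59623529e-02 -1.50999782e-01  1.61924731e+00 -1.11809170e-03
  1.67387759e+00 -2.97537859e+00] 0.7532832585741523
lock_knob 0.77 [412. 184.] 3821 [0.474 0.119 0.248]
capstan_hub 0.56 [318. 201.] 5758 [0.546 0.114 0.287]
capstan_ball 0.68 [318. 197.] 5920 [0.546 0.112 0.286]
capstan_ball 0.66 [432. 164.] 1711 [0.385 0.162 0.016]
```

View pics/w2.png

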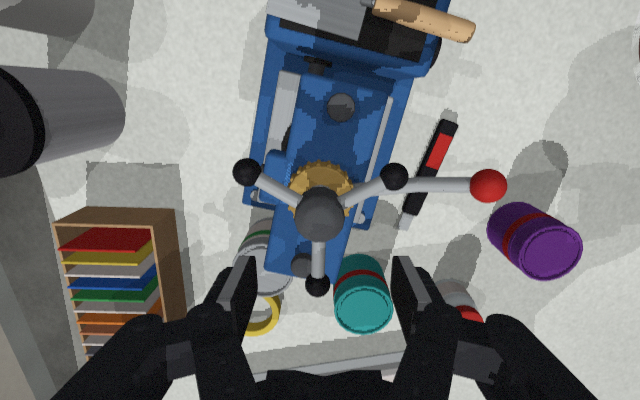

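Run:
```python
from h import *
z=np.load("w2.npz");d=z["d"];P=z["P"];c=eyes.camera_params("wrist")
def dm(u,v): return np.median(d[v-2:v+3,u-2:u+3])
for n,(u,v) in dict(hub=(319,213),b1=(246,172),b2=(395,177),b3=(317,285),knob=(488,186)).items(): print(n,ww(P,c,(u,v),dm(u,v)).round(4))
for zz in (.284,.28,.276):
    b=np.array([ww(P,c,p,z=zz)[:2] for p in ((246,172),(395,177),(317,285))]); m=b.mean(0); print(zz,m.round(4),np.linalg.norm(b-m,axis=1).round(4),np.degrees(np.arctan2(*(b-m).T[::-1])).round(1))
print(ww(P,c,(488,186),z=.263), ww(P,c,(319,213),z=.296))
```

```text
hub [0.5455 0.12   0.2946]
b1 [0.5898 0.0918 0.2876]
b2 [0.4959 0.1015 0.2878]
b3 [0.5514 0.1781 0.2868]
knob [0.4291 0.1165 0.2732]
0.284 [0.5458 0.1251] [0.0554 0.0555 0.0552] [ -35.8 -156.1   84. ]
0.28 [0.546  0.1267] [0.0565 0.0565 0.0563] [ -35.8 -156.1   84. ]
0.276 [0.5461 0.1282] [0.0576 0.0576 0.0574] [ -35.8 -156.1   84. ]
[0.42402746 0.1199082  0.263     ] [0.54544055 0.11946384 0.296     ]
```

Call:
servo_tool --motion '[0.3, 0.01, -0.025, 0.2, 0, 0.3, 0.01, -0.025, 0.4, 0, 0.3, 0.01, -0.025, 0.53, 0, 0.3, 0.01, -0.025, 0.53, 0]'

```text
time: 6.25
tool_pos: [0.5447, 0.1254, 0.2825]
tool_rot: [-0.001, -0.682, 0.731, 0.001]
contact_force: [-0.3, -0.1, 0.3]
gripper_width: 0.65
grasp_force: 0.0
```

Call:
servo_tool --motion '[-1, 0, 0, 0, 0, -1, 0, 0, 0, 0, -1, 0, 0, 0, 0, -1, 0, 0, 0, 0]'

```text
time: 6.75
tool_pos: [0.5457, 0.1255, 0.286]
tool_rot: [0.001, -0.682, 0.731, -0.001]
contact_force: [-2.5, 0.1, 5.7]
gripper_width: 0.347
grasp_force: 59.2
```

Call:
servo_tool --motion '[0, 0, 0, 0, 0, 0, 0, 0, 0.04, 0, 0, 0, 0, 0.04, 0, -1, 0, 0, 0.04, 0, -1, 0, 0, 0.04, 0]'

```text
time: 7.38
tool_pos: [0.5456, 0.1266, 0.2812]
tool_rot: [0.001, -0.682, 0.731, 0.0]
contact_force: [-2.2, 3.7, 8.4]
gripper_width: 0.361
grasp_force: 75.2
```

Call:
servo_tool --motion '[-1, 0, 0, 0, 0]'

```text
time: 7.5
tool_pos: [0.5456, 0.1266, 0.2812]
tool_rot: [0.002, -0.682, 0.731, 0.0]
contact_force: [-0.6, 3.4, 8.6]
gripper_width: 0.358
grasp_force: 75.2
```

Call:
servo_tool --motion '[-1, 0, 0, 0, 0.2, -1, 0, 0, 0.003, 0.4, -1, 0, 0, 0.006, 0.6, -1, 0, 0, 0.01, 0.8, -1, 0, 0, 0.012, 1]'

```text
time: 8.12
tool_pos: [0.5465, 0.1262, 0.2797]
tool_rot: [0.002, -0.349, 0.937, 0.0]
contact_force: [2.6, 1.4, 6.1]
gripper_width: 0.363
grasp_force: 74.2
```

Run:
```python
from h import *
im,d,P,c,s=grabw(); save("w3.png",im)
print(s["ft_torque"],s["joint_pos"][5]); im,d=eyes.grab_frame("top"); save("t3.png",im)
a=cv2.imread("pics/w3.png"); b=cv2.imread("pics/t3.png")[90:215,200:400]; cv2.imwrite("pics/c3.png",np.vstack([a[50:350,60:580][:, :480],cv2.resize(b,(480,300))]))
```

```text
[ 0.41305551 -0.02228427  0.20937898] -2.189564710479514
```

View pics/c3.png

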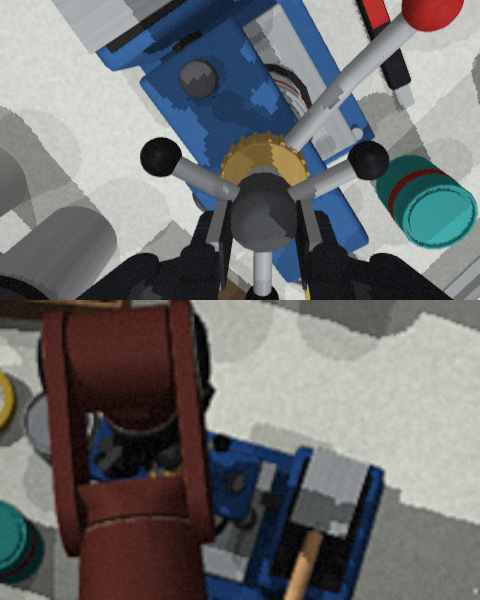

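Call:
servo_tool --motion '[-1, 0, 0, 0, 0.2, -1, 0, 0, 0.003, 0.4, -1, 0, 0, 0.006, 0.6, -1, 0, 0, 0.01, 0.8, -1, 0, 0, 0.012, 1]'

```text
time: 8.85
tool_pos: [0.547, 0.1252, 0.2782]
tool_rot: [0.003, 0.037, 0.999, 0.0]
contact_force: [2.4, -1.6, 6.4]
gripper_width: 0.361
grasp_force: 74.1
```

Call:
servo_tool --motion '[0.3, 0, 0, 0, 0, 0.3, 0, 0, 0, 0, 0.3, 0, 0, -0.3, 0, 0.3, 0, 0, -0.55, -0.2]'

```text
time: 9.35
tool_pos: [0.5447, 0.1255, 0.3419]
tool_rot: [-0.001, -0.047, 0.999, -0.0]
contact_force: [0.1, 0.3, -0.1]
gripper_width: 0.652
grasp_force: 0.0
```

Run:
```python
from h import *
s=manip.state(); print(s["time"],s["tool_pos"],s["tool_rot"],s["joint_pos"].round(2) if hasattr(s["joint_pos"],"round") else s["joint_pos"],motion((.335,.267,.34)))
im,d,P,c,s=grabw(); save("w4.png",im); np.savez("w4.npz",d=d,P=P)
```

```text
9.35 [0.54469185 0.12545206 0.3419217 ] [-1.39529907e-03 -4.71408251e-02  9.98887279e-01 -1.89826834e-05] [ 0.09 -0.14  1.62  0.    1.67 -1.57] [1.62852651 1.33888961 0.02068203]
```

Call:
servo_tool --motion '[0.3, 0.3, 0.25, 0, -0.23, 0.3, 0.6, 0.5, 0, -0.46, 0.3, 0.9, 0.74, 0, -0.7, 0.3, 1, 0.82, 0, -0.93, 0.3, 1, 0.82, 0, -1]'

```text
time: 10.02
tool_pos: [0.4157, 0.2136, 0.3415]
tool_rot: [-0.001, -0.425, 0.905, 0.0]
contact_force: [0.7, -0.3, -0.3]
gripper_width: 0.655
grasp_force: 0.0
```

Run:
```python
from h import *
print(motion((.335,.267,.22)),manip.state()["tool_pos"])
```

```text
[0.08533958 0.80098559 1.01292809] [0.41569612 0.21358049 0.3414612 ]
```

Call:
servo_tool --motion '[0.3, 0.04, 0.4, 0, -0.23, 0.3, 0.08, 0.8, 0.1, -0.46, 0.3, 0.09, 0.8, 0.5, -0.55, 0.3, 0.09, 0.8, 0.95, -0.55, 0.3, 0.09, 0.8, 1, -0.55]'

```text
time: 10.65
tool_pos: [0.3335, 0.2648, 0.2169]
tool_rot: [-0.005, -0.608, 0.794, 0.001]
contact_force: [0.1, -1.2, 0.2]
gripper_width: 0.65
grasp_force: 0.0
```

Run:
```python
from h import *
im,d,P,c,s=grabw(); save("w5.png",im); np.savez("w5.npz",d=d,P=P)
f=200/np.tan(np.radians(c["fov_y"])/2)
def pj(p):
    q=P[:3,:3].T@(np.array(p)-P[:3,3]); return np.array([c["cx"]+f*q[0]/-q[2],c["cy"]-f*q[1]/-q[2]])
A=np.array([.5455,.1255]); F=np.array([-.966,.259])
print(s["time"],s["tool_pos"],s["tool_rot"])
for r,z in ((.043,.147),(.036,.157),(.036,.147)): print(r,z,pj([*(A+r*F),z]))
u,v=pj([*(A+.04*F),.15]).astype(int); x0=max(0,min(u-100,440)); y0=max(0,v-75)
save("w5c.png",cv2.resize(im[y0:y0+150,x0:x0+200],(800,600),interpolation=cv2.INTER_CUBIC)); print(x0,y0)
```

```text
10.65 [0.33354461 0.26480778 0.21685148] [-0.00515007 -0.60767444  0.79416908  0.00085049]
0.043 0.147 [-0.3956531  92.46856484]
0.036 0.157 [-28.43579116  92.65277625]
0.036 0.147 [-11.90574269  92.49093013]
0 17
```

View pics/w5c.png

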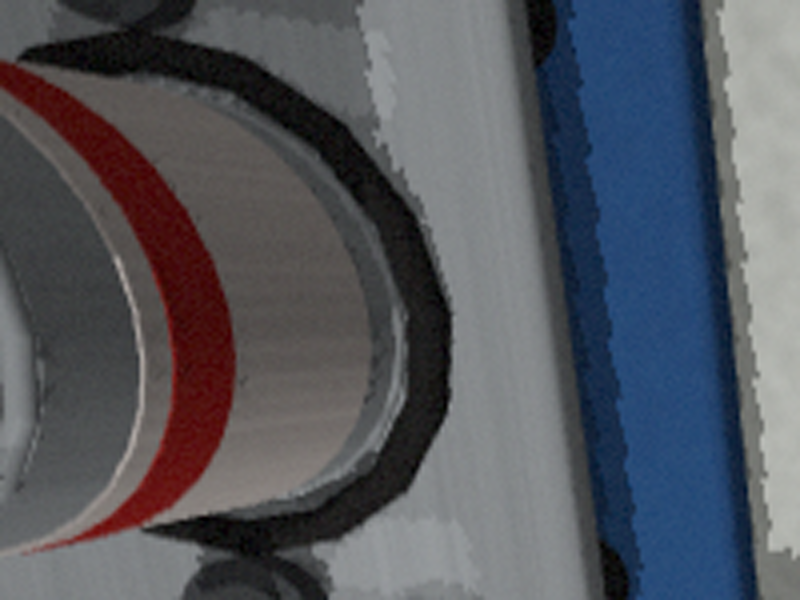

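Call:
servo_tool --motion '[0.3, 0, -0.25, 0, 0, 0.3, 0, -0.5, 0, 0, 0.3, 0, -0.5, 0, 0]'

```text
time: 11.08
tool_pos: [0.397, 0.2504, 0.2254]
tool_rot: [0.002, -0.607, 0.795, -0.0]
contact_force: [0.3, 0.6, 0.1]
gripper_width: 0.651
grasp_force: 0.0
```

Run:
```python
from h import *
im,d,P,c,s=grabw(); save("w6.png",im); np.savez("w6.npz",d=d,P=P)
f=200/np.tan(np.radians(c["fov_y"])/2)
vv,uu=np.mgrid[0:400,0:640]
X=np.stack([(uu-c["cx"])/f,-(vv-c["cy"])/f,-np.ones_like(d)],-1)*d[...,None]@P[:3,:3].T+P[:3,3]
A=np.array([.5455,.1255]); F=np.array([-.966,.259]); G=np.array([-F[1],F[0]])
print(s["time"],s["tool_pos"])
for v in range(78,112,4):
    r=X[v,0:130]; a=(r[:,:2]-A)@F; b=(r[:,:2]-A)@G
    print(v,"lat %.0f"%(b[60]*1000)," ".join(f"{u}:{a[u]*1000:.0f}/{r[u,2]*1000:.1f}" for u in range(0,110,3)))
save("w6c.png",cv2.resize(im[20:170,0:200],(800,600),interpolation=cv2.INTER_CUBIC))
```

```text
11.075 [0.39704196 0.25044508 0.22535417]
78 lat 6 0:35/215.4 3:35/213.6 6:34/211.0 9:34/210.3 12:34/208.4 15:34/207.1 18:34/205.6 21:18/185.6 24:16/181.7 27:18/181.4 30:17/178.4 33:17/176.8 36:17/174.1 39:14/169.2 42:12/164.1 45:13/163.6 48:12/160.3 51:14/159.7 54:14/158.4 57:15/156.6 60:16/156.4 63:19/157.0 66:20/156.6 69:23/157.7 72:24/156.9 75:27/157.9 78:27/156.0 81:30/157.5 84:31/157.2 87:33/157.0 90:34/156.2 93:35/153.7 96:35/151.7 99:35/148.0 102:35/145.7 105:34/141.1 108:36/141.5
82 lat 3 0:35/215.7 3:35/215.0 6:36/213.9 9:34/210.8 12:34/209.1 15:35/208.8 18:36/208.0 21:35/205.4 24:18/183.7 27:18/182.3 30:17/179.5 33:18/178.3 36:18/176.9 39:17/173.0 42:13/167.0 45:15/166.1 48:12/160.6 51:14/160.9 54:13/157.7 57:14/156.9 60:17/158.6 63:19/157.8 66:21/158.2 69:23/158.3 72:23/156.8 75:25/156.5 78:27/157.2 81:29/157.6 84:31/157.7 87:33/158.1 90:35/157.3 93:34/153.8 96:34/151.4 99:36/150.8 102:34/144.9 105:35/142.9 108:36/141.5
86 lat 1 0:35/216.1 3:34/214.4 6:35/213.4 9:35/212.4 12:35/210.4 15:34/208.4 18:35/207.8 21:34/204.5 24:177/367.0 27:19/184.6 30:18/181.7 33:17/178.1 36:1
[... 2320 characters left out ...]
5.7 51:12/163.9 54:12/161.0 57:10/156.7 60:13/157.1 63:14/157.1 66:16/156.9 69:18/156.4 72:20/157.2 75:22/157.5 78:23/156.5 81:26/157.5 84:27/156.1 87:29/156.2 90:31/157.3 93:34/158.0 96:34/155.0 99:33/151.6 102:34/150.4 105:32/144.7 108:33/141.8
110 lat -13 0:34/218.7 3:35/218.2 6:36/217.8 9:35/215.5 12:34/213.6 15:34/211.6 18:34/209.9 21:35/209.6 24:35/207.7 27:34/204.9 30:15/182.2 33:16/180.7 36:15/178.7 39:16/176.8 42:15/174.2 45:10/166.1 48:11/164.5 51:10/162.0 54:8/156.5 57:10/156.6 60:12/157.6 63:15/158.6 66:15/156.5 69:18/157.8 72:20/157.8 75:22/157.9 78:24/157.6 81:25/157.3 84:28/158.6 87:29/157.0 90:31/157.9 93:33/157.7 96:34/156.1 99:33/152.7 102:33/149.1 105:32/145.3 108:33/143.7
```

View pics/w6c.png

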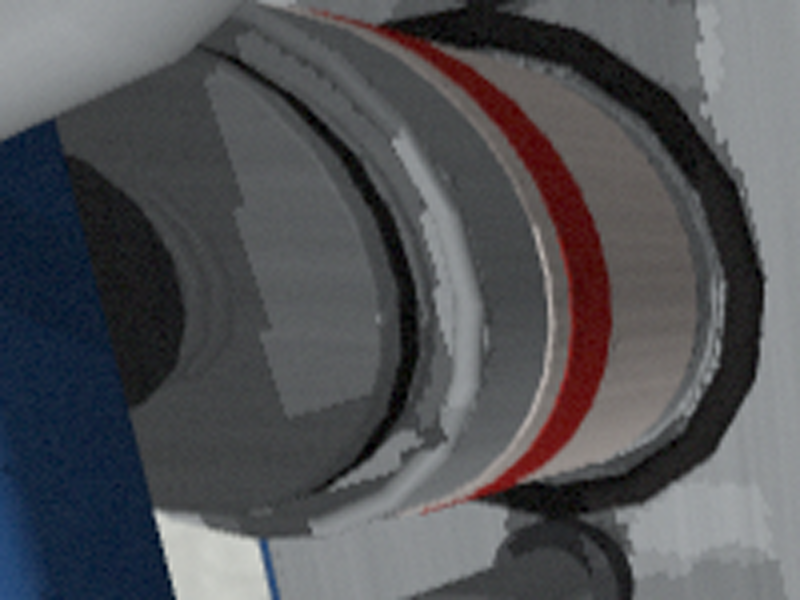

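Run:
```python
from h import *
z=np.load("w6.npz");d=z["d"];P=z["P"];c=eyes.camera_params("wrist")
f=200/np.tan(np.radians(c["fov_y"])/2)
vv,uu=np.mgrid[0:400,0:640]
X=np.stack([(uu-c["cx"])/f,-(vv-c["cy"])/f,-np.ones_like(d)],-1)*d[...,None]@P[:3,:3].T+P[:3,3]
A=np.array([.5455,.1255]); F=np.array([-.966,.259])
a=((X[...,:2]-A)@F)*1000
print("plate",np.median(X[82:110,66:88,2]),"crosshead top",[np.median(X[(np.abs(a-q)<3)&(uu<30)&(vv>80)&(vv<115)][:,2]) for q in (34,)])
for u in range(90,150,2): print(u,a[84:104,u].mean().round(1),(1000*X[84:104,u,2]).mean().round(1),end=" | ")
rim=(a>37)&(uu<125)&(vv>78)&(vv<108); print(np.percentile(X[rim][:,2],[50,80,90,95]))
flat=(np.hypot(*(X[...,:2]-A-F*0).transpose(2,0,1))<.2)&(X[...,2]<.07)&(X[...,2]>.03); print("base top",np.median(X[flat][:,2]))
```

```text
plate 0.15720408489106097 crosshead top [np.float64(0.21164329561375667)]
90 33.0 157.2 | 92 34.0 156.9 | 94 35.0 156.5 | 96 34.9 154.5 | 98 34.9 152.7 | 100 34.8 150.6 | 102 41.7 159.2 | 104 33.8 145.1 | 106 34.3 143.7 | 108 34.8 142.5 | 110 35.9 142.2 | 112 52.0 166.0 | 114 41.0 146.3 | 116 42.1 146.0 | 118 43.1 145.4 | 120 43.1 143.4 | 122 43.0 140.9 | 124 42.8 138.2 | 126 42.9 136.2 | 128 42.8 133.6 | 130 42.8 131.3 | 132 42.7 128.6 | 134 42.8 126.3 | 136 42.9 124.0 | 138 43.6 122.6 | 140 43.6 120.0 | 142 43.7 117.5 | 144 44.0 115.2 | 146 43.9 112.3 | 148 43.8 109.2 | [0.14454347 0.1462367  0.14665948 0.14751168]
base top 0.05169867840651851
```

Call:
servo_tool --motion '[0.3, 0, 0, -0.5, 0, 0.3, 0, 0, -0.92, 0, 0.3, 0.2, -0.45, -0.92, 0, 0.3, 0.4, -0.9, -0.92, 0, 0.3, 0.5, -1, -0.92, 0]'

```text
time: 11.75
tool_pos: [0.4958, 0.1598, 0.3338]
tool_rot: [0.0, -0.607, 0.795, -0.0]
contact_force: [-0.0, 0.1, 0.1]
gripper_width: 0.647
grasp_force: 0.0
```

Call:
servo_tool --motion '[0.3, 0.18, -0.47, 0, 0, 0.3, 0.18, -0.47, 0, 0, 0.3, 0.18, -0.47, 0, 0]'

```text
time: 12.12
tool_pos: [0.5427, 0.1262, 0.3334]
tool_rot: [0.0, -0.608, 0.794, 0.0]
contact_force: [-0.1, -0.2, -1.1]
gripper_width: 0.652
grasp_force: 0.0
```

Run:
```python
from h import *
im,d,P,c,s=grabw(); print(s["time"],s["tool_pos"],s["joint_pos"][5],motion((.546,.1255,.278)))
def balls(im,P,c,zz):
    # black ball fit: project model for angle phi and score darkness
    f=200/np.tan(np.radians(c["fov_y"])/2); A=np.array([.5455,.1255]); g=im.astype(int).sum(2); best=[]
    for ph in range(0,120):
        t=0
        for k in range(3):
            a=np.radians(ph+120*k); q=P[:3,:3].T@(np.array([A[0]+.056*np.cos(a),A[1]+.056*np.sin(a),zz])-P[:3,3])
            u,v=int(c["cx"]+f*q[0]/-q[2]),int(c["cy"]-f*q[1]/-q[2])
            t+=g[max(v-6,0):v+7,max(u-6,0):u+7].mean() if 0<=u<640 and 0<=v<400 else 100
        best.append((t,ph))
    return sorted(best)[:3]
z=np.load("w2.npz"); print(balls(cv2.imread("pics/w2.png"),z["P"],c,.2805))
z=np.load("w4.npz"); print(balls(cv2.imread("pics/w4.png"),z["P"],c,.2775)); print(balls(im,P,c,.2775))
```

```text
12.125 [0.54270268 0.12620732 0.33343127] -2.7822718785016582 [ 0.0006516  -0.0297948   0.46286075]
[(np.float64(253.93491124260356), 88), (np.float64(256.8639053254438), 81), (np.float64(257.1656804733728), 80)]
[(np.float64(231.79881656804736), 115), (np.float64(232.02958579881658), 114), (np.float64(235.87573964497045), 118)]
[(np.float64(228.66863905325445), 119), (np.float64(236.96449704142012), 0), (np.float64(241.82840236686394), 118)]
```

Call:
servo_tool --motion '[0.1, 0, -0.03, 0.2, 0, 0.1, 0, -0.03, 0.46, 0, 0.1, 0, -0.03, 0.46, 0, -1, 0, -0.03, 0.46, 0, -1, 0, -0.03, 0.46, 0]'

```text
time: 12.8
tool_pos: [0.5461, 0.1259, 0.2807]
tool_rot: [0.001, -0.608, 0.794, -0.0]
contact_force: [-5.3, 1.3, 7.6]
gripper_width: 0.357
grasp_force: 60.4
```

Call:
servo_tool --motion '[-1, 0, 0, 0, 0, -1, 0, 0, 0, 0]'

```text
time: 13.05
tool_pos: [0.5461, 0.1259, 0.2807]
tool_rot: [0.001, -0.608, 0.794, -0.0]
contact_force: [-4.5, 0.5, 8.0]
gripper_width: 0.357
grasp_force: 60.4
```

Call:
servo_tool --motion '[-1, 0, 0, 0, 0.2, -1, 0, 0, 0.003, 0.4, -1, 0, 0, 0.006, 0.6, -1, 0, 0, 0.01, 0.8, -1, 0, 0, 0.012, 1]'

```text
time: 13.68
tool_pos: [0.5464, 0.1255, 0.2792]
tool_rot: [0.001, -0.256, 0.967, -0.0]
contact_force: [-3.7, -0.1, 7.7]
gripper_width: 0.354
grasp_force: 60.8
```

Call:
servo_tool --motion '[-1, 0, 0, 0, 0.2, -1, 0, 0, 0.003, 0.4, -1, 0, 0, 0.006, 0.6, -1, 0, 0, 0.01, 0.8, -1, 0, 0, 0.012, 1]'

```text
time: 14.3
tool_pos: [0.5465, 0.1249, 0.2777]
tool_rot: [0.001, 0.134, 0.991, -0.001]
contact_force: [-2.5, -1.7, 7.4]
gripper_width: 0.355
grasp_force: 61.0
```

Run:
```python
from h import *
im,d,P,c,s=grabw(); save("w7.png",im); np.savez("w7.npz",d=d,P=P); print(s["ft_torque"],s["joint_pos"][5])
```

```text
[-0.64885281  0.50428867  0.23064038] -1.2094764143660583
```

Call:
servo_tool --motion '[-1, 0, 0, 0, 0.2, -1, 0, 0, 0.003, 0.4, -1, 0, 0, 0.006, 0.6, -1, 0, 0, 0.01, 0.8, -1, 0, 0, 0.012, 1]'

```text
time: 14.98
tool_pos: [0.546, 0.1245, 0.2762]
tool_rot: [0.001, 0.503, 0.864, -0.001]
contact_force: [-4.6, -3.2, 8.4]
gripper_width: 0.355
grasp_force: 61.3
```

Call:
servo_tool --motion '[-1, 0, 0, 0, 0.2, -1, 0, 0, 0.003, 0.4, -1, 0, 0, 0.006, 0.6, -1, 0, 0, 0.01, 0.8, -1, 0, 0, 0.012, 1]'

```text
time: 15.6
tool_pos: [0.5454, 0.1246, 0.2747]
tool_rot: [0.001, 0.795, 0.606, -0.001]
contact_force: [-5.8, -3.2, 9.8]
gripper_width: 0.354
grasp_force: 61.6
```

Call:
servo_tool --motion '[0.3, 0, 0, 0, 0, 0.3, 0, 0, 0, 0, 0.3, 0, 0, -0.3, 0, 0.3, 0, 0, -0.5, -0.2, 0.3, 0, 0, -0.5, -0.4]'

```text
time: 16.23
tool_pos: [0.5474, 0.1251, 0.3346]
tool_rot: [0.001, 0.687, 0.726, 0.002]
contact_force: [0.3, 0.2, -0.6]
gripper_width: 0.648
grasp_force: 0.0
```

Run:
```python
from h import *
im,d,P,c,s=grabw(); save("w8.png",im); np.savez("w8.npz",d=d,P=P)
print(s["joint_pos"][5],s["tool_pos"],s["tool_rot"],motion((.397,.2504,.335)))
f=200/np.tan(np.radians(c["fov_y"])/2); vv,uu=np.mgrid[0:400,0:640]
X=np.stack([(uu-c["cx"])/f,-(vv-c["cy"])/f,-np.ones_like(d)],-1)*d[...,None]@P[:3,:3].T+P[:3,3]
A=np.array([.5455,.1255]); rr=np.hypot(X[...,0]-A[0],X[...,1]-A[1])
m=(X[...,2]>.262)&(X[...,2]<.3)&(rr>.046)&(rr<.068); a=np.degrees(np.arctan2(X[...,1]-A[1],X[...,0]-A[0]))
e=np.exp(3j*np.radians(a[m])).mean(); print("arm angle mod120",np.degrees(np.angle(e))/3,abs(e),m.sum(),"hub top",np.median(X[(rr<.01)&(X[...,2]>.27)][:,2]))
```

```text
0.03670599614399844 [0.54743347 0.12512518 0.33461202] [0.00128014 0.68727101 0.72639797 0.00170402] [ 1.11581085 -1.18654716 -0.01779409]
arm angle mod120 53.79083125038061 0.962150097827826 1900 hub top 0.2855171154456374
```

Call:
servo_tool --motion '[-1, 0, -0.4, 0, 0.2, -1, -0.1, -0.8, 0, 0.4, -1, -0.1, -1, 0, 0.4]'

```text
time: 16.65
tool_pos: [0.4255, 0.1066, 0.331]
tool_rot: [-0.0, 0.795, 0.606, -0.0]
contact_force: [0.2, -0.1, -0.2]
gripper_width: 0.015
grasp_force: 0.0
```

Run:
```python
from h import *
print(motion((.3485,.095,.235)),manip.state()["tool_rot"])
```

```text
[-0.26305795 -0.59269004  0.80070759] [-3.54663416e-04  7.95202145e-01  6.06344164e-01 -4.21783824e-04]
```

Call:
servo_tool --motion '[-1, -0.13, -0.3, 0, 0, -1, -0.26, -0.6, 0, 0, -1, -0.26, -0.6, 0.4, 0, -1, -0.26, -0.6, 0.8, 0, -1, -0.26, -0.6, 0.8, 0]'

```text
time: 17.27
tool_pos: [0.3469, 0.0955, 0.2309]
tool_rot: [-0.003, 0.795, 0.607, -0.004]
contact_force: [0.1, 0.2, -0.2]
gripper_width: -0.003
grasp_force: 0.0
```

Run:
```python
from h import *
im,d,P,c,s=grabw(); save("w9.png",im); np.savez("w9.npz",d=d,P=P); print(s["tool_pos"],s["contact_force"])
f=200/np.tan(np.radians(c["fov_y"])/2); vv,uu=np.mgrid[0:400,0:640]
X=np.stack([(uu-c["cx"])/f,-(vv-c["cy"])/f,-np.ones_like(d)],-1)*d[...,None]@P[:3,:3].T+P[:3,3]
A=np.array([.5455,.1255]); F=np.array([-.966,.259]); G=np.array([-F[1],F[0]])
a=((X[...,:2]-A)@F)*1000; b=((X[...,:2]-A)@G)*1000; z=X[...,2]*1000
k=(abs(b)<12)&(z>100)&(z<230)
for lo in range(14,48,2):
    m=k&(a>=lo)&(a<lo+2); h=z[m&(z<175)]
    if h.size>10: print(lo,h.size,np.percentile(h,[10,50,90]).round(1))
flat=(a<140)&(a>60)&(abs(b)<60)&(z<70)&(z>40); print("base top",np.median(z[flat]),flat.sum())
save("w9c.png",cv2.resize(im[20:170,440:640],(800,600),interpolation=cv2.INTER_CUBIC))
```

```text
[0.34693497 0.09551943 0.23085202] [ 0.05833719  0.19962428 -0.24448824]
14 291 [155.8 159.5 173. ]
16 389 [156.  169.  173.8]
18 257 [155.8 157.3 173.3]
20 126 [155.6 156.4 157.4]
22 129 [155.7 156.4 157.3]
24 129 [155.7 156.5 157.4]
26 148 [155.6 156.4 157.3]
28 128 [155.3 156.3 157.3]
30 138 [155.3 156.3 157.4]
32 275 [143.2 154.3 156.8]
34 514 [142.4 150.1 156.1]
36 84 [141.9 142.6 144.1]
38 37 [144.9 145.9 146.5]
40 248 [125.8 140.3 146.6]
42 1012 [107.6 128.2 144.8]
44 180 [104.9 112.3 121.4]
base top 51.11885852562675 2570
```

View pics/w9c.png

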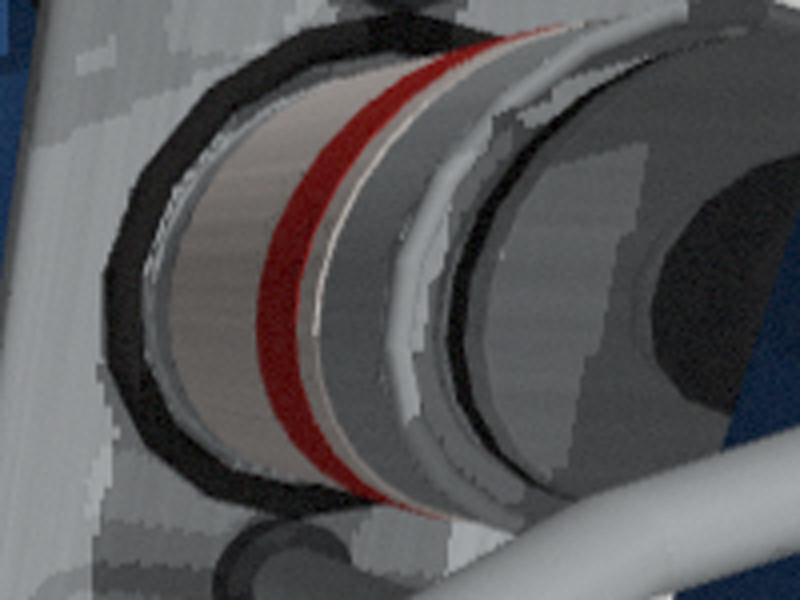

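Run:
```python
from h import *
print("pre",motion((.415,.086,.245)))
A=np.array([.5455,.1255]); n=np.array([np.cos(np.radians(75)),np.sin(np.radians(75))])
from scipy.spatial.transform import Rotation as R
s=manip.state();q=s["tool_rot"]; M=R.from_quat([q[1],q[2],q[3],q[0]]).as_matrix()
p0=np.array([.415,.086,.245])
for t in (.85,.75,.65,.55,.45,.35,.25,.15,.05,0,-.05,-.1):
    a=np.radians(133.5)+t; p=A+.122*np.array([np.cos(a),np.sin(a)])-.0235*n
    print(t,p.round(3),(M.T@(np.array([*p,.245])-p0)/.12).round(3))
```

```text
pre [ 0.06795456  0.55372078 -0.09108785]
0.85 [0.418 0.098] [ 0.103 -0.006 -0.   ]
0.75 [0.418 0.11 ] [ 0.201 -0.032 -0.   ]
0.65 [0.419 0.122] [ 0.302 -0.048 -0.   ]
0.55 [0.422 0.134] [ 0.403 -0.053 -0.   ]
0.45 [0.425 0.146] [ 0.505 -0.048 -0.   ]
0.35 [0.43  0.157] [ 0.605 -0.034 -0.001]
0.25 [0.436 0.168] [ 0.704 -0.009 -0.001]
0.15 [0.443 0.178] [ 0.799  0.025 -0.001]
0.05 [0.451 0.187] [ 0.891  0.069 -0.001]
0 [0.455 0.191] [ 0.935  0.095 -0.001]
-0.05 [0.46  0.195] [ 0.978  0.122 -0.002]
-0.1 [0.465 0.199] [ 1.019  0.152 -0.002]
```

Call:
servo_tool --motion '[-1, 0.03, 0.28, -0.09, 0, -1, 0.07, 0.55, -0.09, 0, -1, 0.07, 0.55, -0.09, 0]'

```text
time: 17.7
tool_pos: [0.4182, 0.0861, 0.2496]
tool_rot: [0.001, 0.795, 0.607, 0.001]
contact_force: [-0.8, -0.3, 1.0]
gripper_width: 0.001
grasp_force: 0.0
```

Call:
servo_tool --motion '[-1, 0.1, -0.01, 0, 0, -1, 0.2, -0.03, 0, 0, -1, 0.3, -0.05, 0, 0, -1, 0.4, -0.05, 0, 0, -1, 0.5, -0.05, 0, 0]'

```text
time: 18.32
tool_pos: [0.4254, 0.1467, 0.2463]
tool_rot: [-0.0, 0.794, 0.608, -0.0]
contact_force: [-3.5, -2.9, 1.8]
gripper_width: -0.0
grasp_force: 1.8
```

Call:
servo_tool --motion '[-1, 0.1, 0.01, 0, 0, -1, 0.2, 0.04, 0, 0, -1, 0.3, 0.08, 0, 0, -1, 0.4, 0.12, 0, 0, -1, 0.43, 0.14, 0, 0]'

```text
time: 18.95
tool_pos: [0.4559, 0.1918, 0.2464]
tool_rot: [-0.0, 0.794, 0.608, -0.0]
contact_force: [-2.5, -2.5, -0.2]
gripper_width: -0.001
grasp_force: 1.5
```

Call:
servo_tool --motion '[-1, 0.04, 0.03, 0, 0, -1, 0.08, 0.05, 0, 0, -1, 0.08, 0.05, 0, 0]'

```text
time: 19.32
tool_pos: [0.4598, 0.1945, 0.2463]
tool_rot: [0.001, 0.795, 0.607, -0.009]
contact_force: [-20.7, -19.6, 8.9]
gripper_width: 0.0
grasp_force: 12.1
```

Call:
servo_tool --motion '[-1, -0.1, -0.06, 0, 0, -1, -0.4, -0.2, 0, 0, -1, -0.4, -0.4, -0.4, 0, -1, -0.4, -0.9, -0.7, 0, -1, -0.4, -1, -0.7, 0]'

```text
time: 19.95
tool_pos: [0.3354, 0.1851, 0.3351]
tool_rot: [0.001, 0.794, 0.608, 0.005]
contact_force: [0.1, 0.9, -0.0]
gripper_width: -0.002
grasp_force: 0.0
```

Call:
servo_tool --motion '[-1, 0.5, -0.5, 0, 0, -1, 0.5, -1, 0, 0, -1, 0.5, -1, 0, 0]'

```text
time: 20.32
tool_pos: [0.2335, 0.2752, 0.3317]
tool_rot: [-0.001, 0.793, 0.609, 0.002]
contact_force: [0.8, 0.2, -0.1]
gripper_width: -0.001
grasp_force: 0.0
```

Run:
```python
from h import *
s=manip.state(); print(s["time"],s["tool_pos"],s["contact_force"])
im,d=eyes.grab_frame("top"); k=red(im,(233,189)); print(k,w("top",k[:2],z=.263))
A=np.array([.5455,.1255]); p=w("top",k[:2],z=.263)[:2]-A; print(np.degrees(np.arctan2(p[1],p[0])))
save("t9c.png",cv2.resize(im[90:240,170:370],(800,600),interpolation=cv2.INTER_CUBIC))
```

```text
20.325 [0.23351497 0.27520693 0.33167681] [ 0.79867852  0.18936646 -0.06424119]
(np.float64(231.88059701492537), np.float64(187.52238805970148), np.int64(67)) [0.46329854 0.21750232 0.263     ]
131.77988262180077
```

View pics/t9c.png

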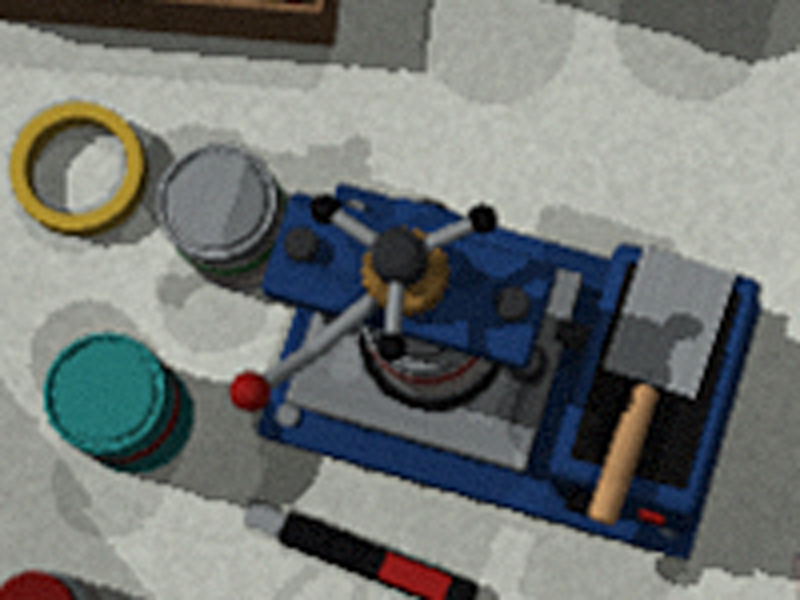

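```bash
python3 -c "
from plant import job_done; print(job_done())"
```

```text
the job is handed in; nothing more can be done
None
```

The tin is clamped and handed in at about 20 s. The ring was slackened and the capstan wound clockwise to about 5.5 mm of spring past contact, just under half a turn by my measurement. The lever was then swung back hard against its stop, and the last top view showed nothing else around the shaker moved.

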